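Put the finishing supplies away, tall ones at the back, tins in a stack

TASK

Clear up the finishing supplies on the workbench: first stand the tall bottle in the larger round dish and the jar in the smaller round dish at the back, in either order. Only when both are in place, stack the three tins on the square board in front, one after another, each flat and centred on what is below it: the widest on the board, then the medium one on it, then the smallest on top. Do not tip the bottle or jar over or shift the tape measure and the try square, and leave everything standing upright and let go.

Things in the scene. Friction and masses are not known exactly. Their poses are not given: they have to be found in the camera images.
- bottle: Loose tall round white plastic glue bottle with a paper label and a narrow black cap: 150 mm tall, about 0.25 to 0.45 kg. Straight body 62 mm in diameter up to 105 mm, then a cone to the cap, which is 32 mm in diameter from 126 to 150 mm. Upright at the start; origin at the centre of its underside, z up its axis.
- jar: Loose slim round white plastic jar with a paper label and a black screw lid: 98 mm tall, 42 mm in diameter (a straight body up to 76 mm, a slight neck, the lid from 80 to 98 mm), about 0.13 to 0.23 kg. Upright at the start; origin at the centre of its underside, z up its axis.
- tin_wide: Loose flat round steel tin, the widest of three: 66 mm in diameter, 36 mm high, flat top, about 0.18 to 0.33 kg. Upright at the start; origin at the centre of its underside, z up its axis.
- tin_medium: Loose flat round steel tin, the middle one of three: 52 mm in diameter, 34 mm high, flat top, about 0.11 to 0.21 kg. Upright at the start; origin at the centre of its underside, z up its axis.
- tin_small: Loose round steel tin, the smallest of three: 38 mm in diameter, 30 mm high, flat top, about 0.06 to 0.1 kg. Upright at the start; origin at the centre of its underside, z up its axis.
- dish_large: Fixed round dark wooden dish, the larger of the two in the back row (farther from the robot; left or right varies): outside 88 mm across, 13 mm high, recess 78 mm across with its floor 5 mm above the bench. Origin at the centre of its underside, on the bench.
- dish_small: Fixed round dark wooden dish, the smaller of the two in the back row: outside 68 mm across, 13 mm high, recess 58 mm across with its floor 5 mm above the bench. Origin at the centre of its underside, on the bench.
- board: Fixed square dark wooden board in front of the dishes, nearer the robot: 120 x 120 mm, flat, 12 mm thick, turned at any start by up to 40 degrees. Origin at the centre of its underside, on the bench.
- tape: Bystander, to be left alone: loose yellow tape measure lying on its side among the supplies, 72 x 62 mm, 36 mm high, with a black end tab sticking out 27 mm to its -x side. Origin at the centre of its underside.
- square: Bystander, to be left alone: loose try square lying flat beyond the dishes; dark wooden stock 130 mm along its y, 22 mm wide, 18 mm high, steel blade reaching 119 mm to its +x. Origin at the centre of the stock's underside.
Not all that is in view belongs to the job. Leave any blue, grey or turquoise look-alike of the dish_small alone.

How it is judged (in metres and radians):
On the way, in this order (a step that is already met when the one before it is completed fails the run):
1. the bottle stands in the larger dish and the jar in the smaller dish, let go (horizontal distance between bottle and dish_large below 0.012 m and z of bottle in the frame of dish_large between 0.001 and 0.009 m and angle between each of bottle, jar's own z axis and vertical below 0.1 rad and linear speed of each of bottle, jar below 0.02 m/s and contact force between each of bottle, jar and the fingers below 0.1 N and horizontal distance between jar and dish_small below 0.012 m and z of jar in the frame of dish_small between 0.001 and 0.009 m), for 0.2 s.
2. the widest tin lies on the board, let go (horizontal distance between tin_wide and board below 0.018 m and z of tin_wide in the frame of board between 0.008 and 0.016 m and angle between tin_wide's own z axis and vertical below 0.1 rad and linear speed of tin_wide below 0.02 m/s and contact force between tin_wide and the fingers below 0.1 N), for 0.2 s.
3. the medium tin lies on the widest, let go (all of step 2 and horizontal distance between tin_medium and tin_wide below 0.01 m and z of tin_medium in the frame of tin_wide between 0.032 and 0.04 m and angle between tin_medium's own z axis and vertical below 0.1 rad and linear speed of tin_medium below 0.02 m/s and contact force between tin_medium and the fingers below 0.1 N), for 0.2 s.
4. the smallest tin lies on the medium one, let go (all of step 3 and horizontal distance between tin_small and tin_medium below 0.01 m and z of tin_small in the frame of tin_medium between 0.03 and 0.038 m and angle between tin_small's own z axis and vertical below 0.1 rad and linear speed of tin_small below 0.02 m/s and contact force between tin_small and the fingers below 0.1 N), for 0.2 s.
At the end, for the whole second after the job is handed in: Bottle in the larger dish, jar in the smaller (centres within 12 mm), widest tin on the board (within 18 mm of its centre), medium tin on it and smallest on that (each centred within 10 mm); all seated within 4 mm, upright within 0.1 rad, at rest and released (all of step 1 and all of step 4); the robot touches nothing.
It fails at once if the tape measure is shifted by more than 30 mm (distance of tape from where it was at the start of the episode above 0.03 m).
It fails at once if the try square is shifted by more than 30 mm (distance of square from where it was at the start of the episode above 0.03 m).
It fails at once if the bottle is tipped over (more than 0.7 rad) (angle between bottle's own z axis and vertical above 0.7 rad).
It fails at once if the jar is tipped over (more than 0.7 rad) (angle between jar's own z axis and vertical above 0.7 rad).
It also fails if it takes over 141 s, if anything falls off the work surface, if the arm or the gripper's body presses on something with over 40 N, if the wrist force passes 120 N, or if a joint passes its speed limit or range.

ROBOT

A 6-joint arm with a two-finger parallel gripper is mounted at the origin on the work surface. World frame = base frame: x ahead of the robot, y to its left, z up, the work surface at z = 0. Lengths are in mm, angles in rad, forces in N, time in s.
With the tool pointing down it reaches from about 350 to 875 mm from the base axis. Payload 4.2 kg.
Tool frame: the origin (TCP) lies midway between the tips of the shut fingers; the grasp point (between the pads) lies 19 mm behind it; x points along the fingers, y is the direction in which the jaws open and shut, and the axes are right-handed (so a half turn about x gives the same grasp; the last joint's range is limited). The gripper opens to 85 mm and grips with 20 to 120 N. Pads are 22 mm wide; open, the fingers measure 114 mm over their backs; the gripper's body (76 mm by 85 mm) begins 54 mm behind the grasp point. The pads swing forward as they close: fully open they stand 13 mm farther back than shut.
Start: joints at [1.535, 0.385, 0.008, 0, -1.194, -0.259], TCP at [181.561, 598.026, 231.312] pointing down, gripper open.
Joint ranges: [-3.14, 3.14], [-1.21, 2.06], [-1.07, 1.41], [-3.16, 2.05], [-2.99, -0.16], [-3.1, 3.1]. Speed limits (rad/s): [2.79, 2.79, 3.14, 3.14, 3.14, 3.14].

INTERFACE

Orientations are given as a unit quaternion [x, y, z, w].
In Python, from bench import readout, imaging, arm gives the robot as it stands.
- The arm moves only by the tool arm_command, never from a script. Its argument "increments" is a list of rows, each a list of 3 entries, a list of its own where there are three numbers: the turn, a rotation vector about the world's x, y, z in degrees, then the shift along the world's x, y, z in mm, then the closure, from 0 (fully open) to 1 (shut). In form: [[[ax, ay, az], [tx, ty, tz], fingers], ...]. A call has exactly 5 rows; each row is the pose to reach, as a shift and turn from the pose measured when the call began; what a row does not reach only later rows make up. A row lasts 1/10 s, in which the tool goes at most 50 mm and 8.59 degrees, less where a joint would pass 70% of its speed; a pose out of reach is approached as far as the arm can. A call with a gripper value outside its range is refused whole. The fingers move at their own pace and stop on an object; the grip force is fixed at half the most. Time passes only in rows, so rows that repeat a pose let the fingers close, or fill a call up. It gives the time, the measured TCP pose, the force and the opening at its end, in the units of the state.
- readout.read_state(): the state, without advancing time (a new reading comes with each control period).
- imaging.get_image(name): name is "scene" or "top" or "wrist"; returns (picture, depth): 420x560x3 uint8, blue, green, red; 420x560 float32, mm along the optical axis (not along the pixel's ray), 0 where there is no reading.
- imaging.camera_info(name): a dict with "vfov" (degrees; the focal length in pixels is half the picture's height over the tangent of half this angle, whatever the lens; pixels are square), "cx", "cy" (the principal point, pixels), "eye" and "rotation" of the camera in the world; the wrist camera has in their place "T_tool_cam" (4x4, takes a point from camera to tool coordinates, whose origin is the TCP and whose axes are the tool frame's). Camera axes: x right, y down, z forward; pixel columns grow to the right and rows downward; lengths in mm; the calibration is good to about 2 mm. A picture is of the moment at which its call begins: read the wrist's pose just before it. camera_info takes no time and is no camera call.
- arm.job_done(): hands the job in, once; it reports no verdict.
The state is a dict: "clock": time; "joints": joint angles; "joint_vel": joint speeds; "joint_efforts": joint torques, N m; "position": TCP position; "ee_rot": TCP orientation; "contact_force": force on the tool from outside, world axes, zero at the start; "wrist_torque": the same for the moment, N m; "gripper_width": finger opening in mm.
Only numpy, scipy, OpenCV 4.12 (cv2) and the standard library are available. Lean on these libraries where they do the work, as an engineer would, in place of code of your own. Each camera call takes 0.05 s, during which the arm holds its last target. There are 200 camera calls.

## Working session

There is one attempt and no reset: what is moved stays moved. The work goes in short steps, Python scripts to look and compute and a tool call to move; the robot and the scene stay as the last step left them, time stands still between calls to the robot, and variables do not carry over. Pictures are saved under pics/ and viewed, about 12 in all and at most 16, crops included, and the job is handed in when it is done.

Besides the shell and the picture viewer there is one more tool, called after "Call:" in YAML: its name, and indented under it one key for each argument. arm_command: Moves the arm, as the interface text tells. Its arguments: {"type":"object","properties":{"increments":{"type":"array","items":{"type":"array"}}},"required":["increments"]}

```bash
ls; mkdir -p pics; cat > h.py <<'E'
import numpy as np, cv2
from bench import readout, imaging, arm
def cam(n):
    i=imaging.camera_info(n); f=210/np.tan(np.radians(i["vfov"])/2); return i,f
def cloud(n,d,i,f):
    v,u=np.mgrid[:420,:560]; P=np.dstack([(u-i["cx"])/f*d,(v-i["cy"])/f*d,d])
    return P@np.array(i["rotation"]).T+np.array(i["eye"])
E
python3 - <<'E'
from h import *
for n in ("top","scene"):
    p,d=imaging.get_image(n); cv2.imwrite(f"pics/{n}0.png",p); np.savez(f"{n}0.npz",p=p,d=d)
    i,f=cam(n); print(n,f,i)
print(imaging.camera_info("wrist")); print(readout.read_state())
E
```

```text
pics
top 534.661578280944 {'vfov': 42.8870021473618, 'cx': 277.6220108317528, 'cy': 216.46329599019865, 'eye': array([ 369.4955875 ,  -14.96800971, 1259.5152834 ]), 'rotation': array([ 0.70779188, -0.69944084,  0.0708978 , -0.06918576])}
scene 532.892303311882 {'vfov': 43.01640643927868, 'cx': 281.27285079725004, 'cy': 216.03313385201702, 'eye': array([1000.55759842,  617.01226493, 1045.35347705]), 'rotation': array([ 0.2634619 ,  0.91240962, -0.30152813, -0.08471888])}
{'vfov': 70.96985928173554, 'cx': 280.5951481874507, 'cy': 207.90100068131497, 'T_tool_cam': array([[ 5.97842328e-05, -2.91356669e-01,  9.56614493e-01,
        -1.41876929e+02],
       [ 9.99998963e-01,  1.39375796e-03,  3.62002152e-04,
        -5.69894819e-02],
       [-1.43876080e-03,  9.56613479e-01,  2.91356451e-01,
        -7.43309618e+01],
       [ 0.00000000e+00,  0.00000000e+00,  0.00000000e+00,
         1.00000000e+00]])}
{'clock': 0.1, 'joints': array([ 1.53460489e+00,  3.85479845e-01,  6.75661349e-03, -4.48098349e-04,
       -1.19400715e+00, -2.58609556e-01]), 'joint_vel': array([-0.00025308, -0.00173076,  0.00301673,  0.00137704,  0.00143019,
        0.00050965]), 'joint_efforts': array([-7.20890439e-04, -3.93319237e+01,  1.88928598e+01,  4.19797629e+00,
       -2.58332788e-03,  3.91240064e-06]), 'position': array([181.41583529, 597.53952488, 230.32662164]), 'ee_rot': array([-0.69935967,  0.10460454,  0.69950059,  0.10321271]), 'contact_force': array([ 0.59508103, -0.61918123, -0.01936664]), 'wrist_torque': array([ 0.01735762, -0.02291076,  0.01521892]), 'gripper_width': 85.62664170865928}
```

View top.

View pics/top0.png

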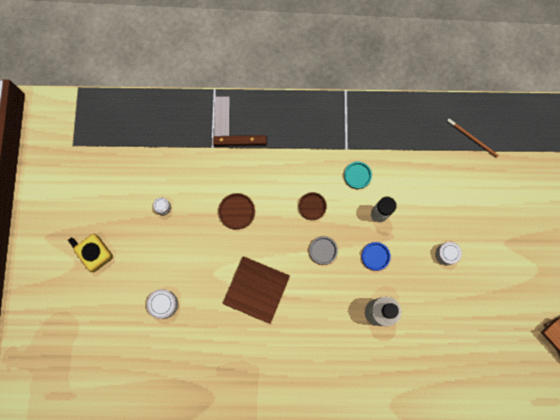

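View pics/scene0.png

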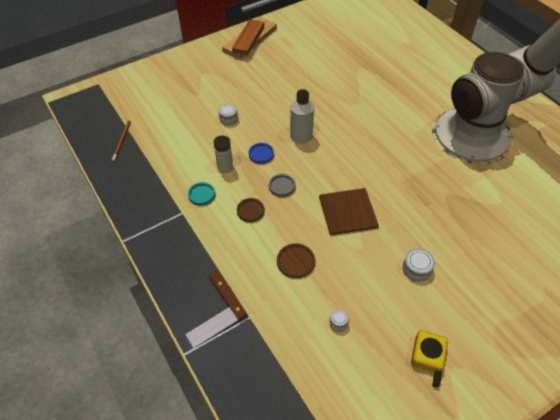

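Top view: bottle (385,312), jar (384,209), wide tin (161,304), medium tin (449,253), small tin (161,206), large dish (237,211), small dish (312,206; look-alikes are turquoise (357,175), grey (322,251) and blue (376,257)), board (256,290), tape (92,252), and square (235,140).

```bash
cat >> h.py <<'E'
from scipy.spatial.transform import Rotation as R
def rot(i): return R.from_quat(i["rotation"]).as_matrix()
def cloud(n,d,i,f):
    v,u=np.mgrid[:420,:560]; P=np.dstack([(u-i["cx"])/f*d,(v-i["cy"])/f*d,d])
    return P@rot(i).T+np.array(i["eye"])
def ray(uv,z,i,f):
    uv=np.asarray(uv,float).reshape(-1,2); D=np.c_[(uv[:,0]-i["cx"])/f,(uv[:,1]-i["cy"])/f,np.ones(len(uv))]@rot(i).T
    e=np.array(i["eye"]); return e+D*((z-e[2])/D[:,2])[:,None]
def circ(P):
    A=np.c_[2*P[:,:2],np.ones(len(P))]; s=np.linalg.lstsq(A,(P[:,:2]**2).sum(1),rcond=None)[0]
    return s[:2],np.sqrt(s[2]+s[:2]@s[:2])
E
cat > m.py <<'E'
from h import *
import sys
for n in ("top","scene"):
    z=np.load(n+"0.npz"); d=z["d"]; p=z["p"]; i,f=cam(n); C=cloud(n,d,i,f); Z=C[...,2]
    print(n,"bench z sd",np.median(Z[300:400,200:300]) if n=="top" else np.median(Z[250:300,200:260]),"valid",(d>0).mean())
    m=((Z>6)&(Z<300)&(d>0)&(C[...,0]>150)&(C[...,0]<760)&(abs(C[...,1])<520)).astype(np.uint8)
    m=cv2.morphologyEx(m,cv2.MORPH_OPEN,np.ones((2,2)))
    k,L,S,ce=cv2.connectedComponentsWithStats(m)
    for j in range(1,k):
        if S[j,4]<60: continue
        q=C[L==j]; h=np.percentile(q[:,2],95); t=q[q[:,2]>h-6]
        (rx,ry),r=cv2.minEnclosingCircle(t[:,:2].astype(np.float32))
        print(n,"px",ce[j].round(),"n",S[j,4],"h",h.round(1),"topmean",t[:,:2].mean(0).round(1),"encl",round(rx,1),round(ry,1),round(r,1),"bgr",p[L==j].mean(0).round())
E
python3 m.py
```

```text
top bench z sd 0.8581263199090472 valid 0.9960714285714286
top px [359. 176.] n 221 h 16.9 topmean [ 714.5 -208.6] encl 559.6 -123.3 218.8 bgr [134. 149.  77.]
top px [314. 207.] n 224 h 17.7 topmean [ 647.  -101.9] encl 646.8 -99.6 33.4 bgr [ 47.  71. 100.]
top px [237. 211.] n 323 h 16.3 topmean [627.8  77.7] encl 520.3 41.6 161.0 bgr [41. 63. 97.]
top px [384. 210.] n 462 h 101.9 topmean [ 627.8 -257. ] encl 506.6 -145.3 189.2 bgr [53. 62. 66.]
top px [163. 207.] n 241 h 34.8 topmean [633.9 252. ] encl 511.1 126.6 200.3 bgr [168. 172. 176.]
top px [ 93. 253.] n 974 h 40.3 topmean [525.4 407.5] encl 455.0 217.5 247.7 bgr [ 51. 115. 131.]
top px [324. 251.] n 241 h 16.8 topmean [ 539.9 -124.8] encl 540.0 -124.5 32.9 bgr [116. 128. 135.]
top px [377. 258.] n 287 h 16.5 topmean [ 524.1 -248.2] encl 457.0 -145.9 157.5 bgr [163.  97.  73.]
top px [449. 254.] n 475 h 39.5 topmean [ 535.4 -414.8] encl 536.1 -415.1 26.0 bgr [182. 184. 187.]
top px [257. 290.] n 2680 h 16.7 topmean [445.7  29.5] encl 444.7 24.2 84.8 bgr [36. 55. 96.]
top px [163. 305.] n 740 h 40.6 topmean [410.8 241.9] enc
[... 693 characters left out ...]
9. 77. 81.]
scene px [202. 194.] n 168 h 12.6 topmean [ 726.7 -200.4] encl 726.7 -200.9 33.7 bgr [82. 97. 52.]
scene px [349. 212.] n 1904 h 13.6 topmean [453.   44.1] encl 688.0 312.4 436.5 bgr [29. 54. 86.]
scene px [243. 208.] n 73 h 13.7 topmean [676.4 -81.9] encl 816.6 249.5 410.9 bgr [28. 48. 67.]
scene px [296. 261.] n 257 h 13.1 topmean [636.6  90. ] encl 635.0 89.1 43.9 bgr [32. 57. 79.]
scene px [420. 265.] n 779 h 37.5 topmean [418.6 255.2] encl 691.1 430.2 361.5 bgr [139. 145. 147.]
scene px [340. 321.] n 323 h 31.6 topmean [648.3 271.7] encl 813.9 435.6 260.3 bgr [136. 143. 146.]
scene px [431. 355.] n 1303 h 37.7 topmean [532.7 420.4] encl 745.4 516.8 274.2 bgr [ 25. 103. 119.]
```

```bash
cat > m2.py <<'E'
from h import *
G={"small dish":((312,206),(250,210),13),"large dish":((237,211),(296,261),13),"grey":((322,251),(282,185),13),"blue":((376,257),(262,153),13),"turq":((357,175),(202,194),13),"board":((256,290),(349,212),12)}
for k,(a,b,z) in G.items():
    for n,c in (("top",a),("scene",b)):
        p=np.load(n+"0.npz")["p"]; i,f=cam(n)
        lab=cv2.cvtColor(p,cv2.COLOR_BGR2LAB).astype(float); hsv=cv2.cvtColor(p,cv2.COLOR_BGR2HSV)
        u,v=c; s=60; x0,y0=max(u-s,0),max(v-s,0); w=lab[y0:v+s,x0:u+s]
        wood=np.median(w.reshape(-1,3),0); ref=np.median(lab[v-3:v+4,u-3:u+4].reshape(-1,3),0)
        if k=="board": wood=np.median(lab[330:350,150:300].reshape(-1,3),0)
        wt=np.array([1,1,1]); m=(np.linalg.norm((w-ref)*wt,axis=2)<np.linalg.norm((w-wood)*wt,axis=2)).astype(np.uint8)
        m=cv2.morphologyEx(m,cv2.MORPH_OPEN,np.ones((3,3)))
        cs,_=cv2.findContours(m,cv2.RETR_EXTERNAL,cv2.CHAIN_APPROX_NONE)
        cs=[q for q in cs if cv2.pointPolygonTest(q,(float(u-x0),float(v-y0)),False)>=0]
        if not cs: print(k,n,"none"); continue
        q=max(cs,key=cv2.contourArea)[:,0]+[x0,y0]
        P=ray(q,z,i,f)[:,:2].astype(np.float32)
        print(k,n,"circ",np.round(np.r_[circ(P)],1) if 0 else (circ(P)[0].round(1),circ(P)[1].round(1)),"rect",cv2.minAreaRect(P) if k=="board" else "")
E
python3 m2.py
```

```text
small dish top circ (array([647.1, -97.9]), np.float64(33.3)) rect 
small dish scene circ (array([651.5, -88.5]), np.float64(35.2)) rect 
large dish top circ (array([632.3,  82.3]), np.float64(43.5)) rect 
large dish scene circ (array([636.6,  91.4]), np.float64(45.0)) rect 
grey top circ (array([ 541.1, -122.4]), np.float64(34.3)) rect 
grey scene circ (array([ 546. , -112.9]), np.float64(36.4)) rect 
blue top circ (array([ 528.5, -246.6]), np.float64(33.7)) rect 
blue scene circ (array([ 532.9, -236.9]), np.float64(35.3)) rect 
turq top circ (array([ 725. , -207.7]), np.float64(33.9)) rect 
turq scene circ (array([ 729.3, -197.7]), np.float64(35.9)) rect 
board top circ (array([448. ,  31.9]), np.float64(67.9)) rect ((447.88775634765625, 31.947525024414062), (121.35511016845703, 120.37725830078125), 68.15966033935547)
board scene circ (array([452.7,  40.2]), np.float64(67.9)) rect ((452.5310974121094, 39.95643615722656), (122.78825378417969, 118.82466125488281), 68.17071533203125)
```

```bash
cat >> h.py <<'E'
def tool():
    s=readout.read_state(); return R.from_quat(s["ee_rot"]).as_matrix(),np.array(s["position"]),s
def wcam():
    Rt,p,s=tool(); i=dict(imaging.camera_info("wrist")); T=np.array(i["T_tool_cam"])
    i["rotation"]=R.from_matrix(Rt@T[:3,:3]).as_quat(); i["eye"]=Rt@T[:3,3]+p
    f=210/np.tan(np.radians(i["vfov"])/2); return i,f
def proj(P,i,f):
    c=(np.asarray(P)-i["eye"])@rot(i); return c[...,0]/c[...,2]*f+i["cx"],c[...,1]/c[...,2]*f+i["cy"]
E
python3 - <<'E'
from h import *
print(tool()[0].round(3)); i,f=wcam(); print(i["eye"],rot(i)[:,2])
E
```

```text
[[-0.    -0.291 -0.957]
 [-0.002 -0.957  0.291]
 [-1.     0.002 -0.   ]]
[252.62216156 576.25756046 372.21000763] [-0.27934385  0.08251865 -0.95663874]
```

Call:
arm_command:
  increments:
    - [[0,0,0],[40,-40,10],0]
    - [[0,0,0],[80,-80,20],0]
    - [[0,0,0],[115,-115,40],0]
    - [[0,0,0],[145,-155,60],0]
    - [[0,0,0],[170,-195,70],0]

```text
clock: 0.6
position: [341.9, 417.0, 295.9]
ee_rot: [0.7, -0.104, -0.699, -0.103]
contact_force: [0.7, 0.1, 0.0]
gripper_width: 85.4
```

Call:
arm_command:
  increments:
    - [[0,0,0],[25,-42,0],0]
    - [[0,0,0],[50,-84,0],0]
    - [[0,0,0],[75,-126,0],0]
    - [[0,0,0],[100,-168,0],0]
    - [[0,0,0],[125,-210,0],0]

```text
clock: 1.1
position: [467.3, 205.1, 295.8]
ee_rot: [-0.699, 0.104, 0.699, 0.103]
contact_force: [1.2, 0.5, 0.2]
gripper_width: 85.0
```

Call:
arm_command:
  increments:
    - [[0,0,0],[20,-45,0],0]
    - [[0,0,0],[40,-90,0],0]
    - [[0,0,0],[60,-135,0],0]
    - [[0,0,0],[80,-180,0],0]
    - [[0,0,0],[80,-190,0],0]

```text
clock: 1.6
position: [548.3, 11.2, 294.7]
ee_rot: [-0.699, 0.107, 0.7, 0.105]
contact_force: [0.2, 0.7, -0.6]
gripper_width: 85.3
```

```bash
cat > wl.py <<'E'
from h import *
import sys
i,f=wcam(); st=tool(); p,d=imaging.get_image("wrist"); n=sys.argv[1]
cv2.imwrite(f"pics/{n}.png",p); np.savez(n+".npz",p=p,d=d,rot=i["rotation"],eye=i["eye"],cx=i["cx"],cy=i["cy"],f=f)
print(st[1].round(1),st[2]["clock"],"vel",abs(st[2]["joint_vel"]).max().round(4), "px of dishes",[np.round(proj(q,i,f)) for q in np.array([[634,87,13],[649,-93,13],[450,36,12]])])
E
python3 wl.py w1
```

```text
[548.3  11.2 294.7] 1.6 vel 0.1337 px of dishes [array([210., 129.]), array([333.,  76.]), array([283., 236.])]
```

View pics/w1.png

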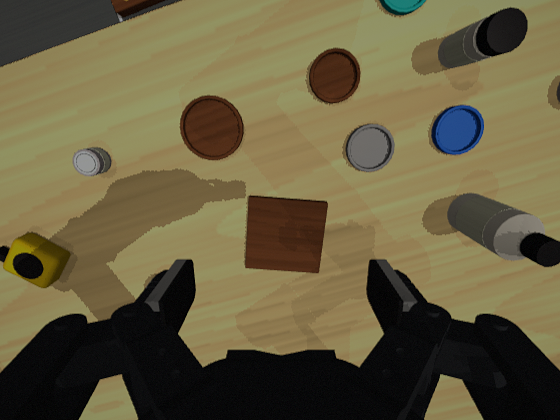

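The wrist view shows the large dish (211,128), small dish (333,76), and board (286,234), with the grey and blue look-alikes at (369,148) and (457,130), bottle (500,225), jar (490,38), and small tin (91,161).

```bash
cat > dish.py <<'E'
from h import *
def blob(p,c,i,f,z,s=55,refc=None,thr=0.5):
    lab=cv2.cvtColor(p,cv2.COLOR_BGR2LAB).astype(float); u,v=c; x0,y0=max(u-s,0),max(v-s,0); w=lab[y0:v+s,x0:u+s]
    ref=np.median(lab[v-3:v+4,u-3:u+4].reshape(-1,3),0); wood=np.median(w[w[:,:,2]>150] if (w[:,:,2]>150).sum()>50 else w.reshape(-1,3),0)
    m=(np.linalg.norm(w-ref,axis=2)<np.linalg.norm(w-wood,axis=2)).astype(np.uint8)
    m=cv2.morphologyEx(m,cv2.MORPH_OPEN,np.ones((3,3)))
    cs,_=cv2.findContours(m,cv2.RETR_EXTERNAL,cv2.CHAIN_APPROX_NONE)
    cs=[q for q in cs if cv2.pointPolygonTest(q,(float(u-x0),float(v-y0)),False)>=0]
    q=max(cs,key=cv2.contourArea)[:,0]+[x0,y0]; return ray(q,z,i,f)[:,:2].astype(np.float32)
def main():
    i,f=wcam(); p,d=imaging.get_image("wrist")
    for k,q,z in (("L",[634,87,13],13),("S",[649,-93,13],13),("B",[450,36,12],12)):
        u,v=map(int,proj(np.array(q),i,f)); 
        P=blob(p,(u,v),i,f,z); print(k,(u,v),circ(P)[0].round(1),circ(P)[1].round(1),cv2.minAreaRect(P)[:2] if k=="B" else "",)
    C=cloud("w",d,i,f); print("bench depth z",np.median(C[180:200,260:300,2]))
if __name__=="__main__": main()
E
python3 dish.py
```

```text
L (209, 128) [634.   84.3] 43.1 
S (333, 75) [648.8 -94.5] 33.5 
B (283, 235) [450.8  33.7] 68.2 ((450.62408447265625, 33.62843322753906), (120.07494354248047, 121.01371002197266))
bench depth z -0.7445148218810118
```

```bash
python3 - <<'E'
from h import *
p=np.load("top0.npz")["p"]; i,f=cam("top")
g=cv2.cvtColor(p,cv2.COLOR_BGR2GRAY)
for k,(u,v),z,r0 in (("bottle",(390,311),150,16),("jar",(387,206),98,21),("wide",(161,304),36,33),("med",(449,253),34,26),("small",(161,206),30,19)):
    e=cv2.Canny(g,60,150)
    D=i["eye"][2]-z; R0=r0*f/D
    w=cv2.resize(p[v-30:v+30,u-30:u+30],None,fx=4,fy=4,interpolation=cv2.INTER_CUBIC)
    gg=cv2.cvtColor(w,cv2.COLOR_BGR2GRAY)
    c=cv2.HoughCircles(gg,cv2.HOUGH_GRADIENT,1,200,param1=100,param2=12,minRadius=int(R0*4*.85),maxRadius=int(R0*4*1.15))
    if c is None: print(k,"none",R0); continue
    c=c[0,0]; U=np.array([u-30+(c[0]-1.5)/4,v-30+(c[1]-1.5)/4])
    print(k,U.round(1),"r px",(c[2]/4).round(1),R0.round(1),"xy corrected",(ray(U,z,i,f)[0,:2]+[2,2.5]).round(1))
E
```

```text
bottle [389.8 310.5] r px 8.3 7.7 xy corrected [ 401.2 -245.5]
jar [385.8 206. ] r px 9.2 9.7 xy corrected [ 631.8 -254.4]
wide [160.  304.2] r px 15.4 14.4 xy corrected [412.1 249.2]
med [448.8 252. ] r px 9.8 11.3 xy corrected [ 539.  -410.2]
small [162.8 207.2] r px 8.1 8.3 xy corrected [637.5 256.4]
```

Call:
arm_command:
  increments:
    - [[0,0,0],[-20,-40,0],0]
    - [[0,0,0],[-40,-80,0],0]
    - [[0,0,0],[-60,-120,0],0]
    - [[0,0,0],[-80,-160,0],0]
    - [[0,0,0],[-100,-200,-10],0]

```text
clock: 2.2
position: [447.0, -186.6, 286.3]
ee_rot: [0.7, -0.105, -0.699, -0.103]
contact_force: [2.0, 0.5, -0.1]
gripper_width: 85.5
```

Call:
arm_command:
  increments:
    - [[0,0,0],[-25,-35,-10],0]
    - [[0,0,0],[-42,-55,-25],0]
    - [[0,0,0],[-45,-58,-35],0]
    - [[0,0,0],[-45,-58,-35],0]
    - [[0,0,0],[-45,-58,-35],0]

```text
clock: 2.7
position: [402.9, -243.7, 251.7]
ee_rot: [0.7, -0.104, -0.699, -0.102]
contact_force: [0.7, 0.1, 0.8]
gripper_width: 85.2
```

```bash
python3 wl.py w2; python3 - <<'E'
from h import *
print(tool()[0].round(3))
i,f=wcam(); print([np.round(proj(np.array(q),i,f)) for q in ([401,-245.5,150],[401,-245.5,0],[401,-245.5,105])])
E
```

```text
[ 402.9 -243.7  251.7] 2.7 vel 0.0187 px of dishes [array([-43.,  73.]), array([88.,  9.]), array([ 71., 204.])]
[[ 0.003 -0.288 -0.958]
 [-0.003 -0.958  0.288]
 [-1.     0.002 -0.004]]
[array([283., 210.]), array([282., 177.]), array([283., 197.])]
```

View pics/w2.png

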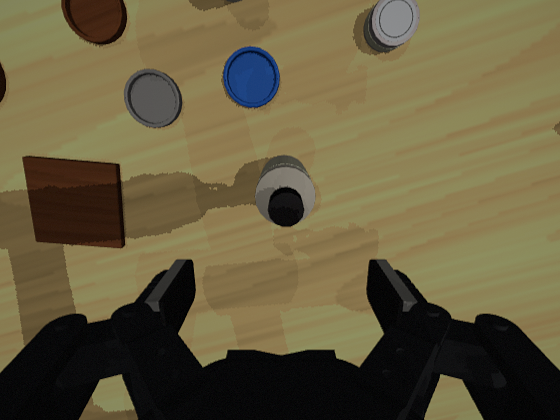

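The bottle is under the gripper with its cap at about (286,207). I'll measure the cap disc.

```bash
cat > circm.py <<'E'
from h import *
import sys
# usage: x y z r dark|bright : circle at height z near x,y in the wrist view
def meas(p,i,f,xy,z,r):
    u,v=proj(np.array([*xy,z]),i,f); D=(np.array([*xy,z])-i["eye"])@rot(i)[:,2]; rp=r*f/D
    # rectify a patch onto plane z (2 px/mm) and find the circle
    s=int(r+25); k=3; gx,gy=np.meshgrid(np.arange(-s,s,1/k)+xy[0],np.arange(-s,s,1/k)+xy[1],indexing="ij")
    U,V=proj(np.dstack([gx,gy,np.full_like(gx,z)]),i,f)
    w=cv2.remap(p,U.astype(np.float32),V.astype(np.float32),cv2.INTER_CUBIC); g=cv2.GaussianBlur(cv2.cvtColor(w,cv2.COLOR_BGR2GRAY),(7,7),0)
    for acc in (40,25,15,10):
        c=cv2.HoughCircles(g,cv2.HOUGH_GRADIENT,1,15,param1=60,param2=acc,minRadius=int(r*k*.9),maxRadius=int(r*k*1.1))
        if c is not None: break
    out=[] if c is None else [((a[1]/k-s+xy[0]).round(1),(a[0]/k-s+xy[1]).round(1),(a[2]/k).round(1)) for a in c[0][:3]]
    if out:
        for a in c[0][:1]: cv2.circle(w,(int(a[0]),int(a[1])),int(a[2]),(0,0,255),1)
    return acc,out,w
if __name__=="__main__":
    x,y,z,r=map(float,sys.argv[1:5]); i,f=wcam(); p,d=imaging.get_image("wrist")
    a,o,w=meas(p,i,f,(x,y),z,r); print("acc",a,o); cv2.imwrite("pics/"+sys.argv[5]+".png",w); cv2.imwrite("pics/"+sys.argv[5]+"_f.png",p)
E
python3 circm.py 401 -245 150 16 r1; python3 circm.py 401 -245 105 31 r2;python3 circm.py 401 -245 0 31 r3
```

```text
acc 15 [(np.float32(401.2), np.float32(-247.5), np.float32(16.0))]
acc 25 [(np.float32(400.8), np.float32(-247.2), np.float32(30.5))]
acc 15 [(np.float32(384.2), np.float32(-249.2), np.float32(33.1)), (np.float32(364.5), np.float32(-233.5), np.float32(28.9))]
```

Call:
arm_command:
  increments:
    - [[0,0,0],[-2,-4,-40],0]
    - [[0,0,0],[-2,-4,-80],0]
    - [[0,0,0],[-2,-4,-110],0]
    - [[0,0,0],[-2,-4,-125],0]
    - [[0,0,0],[-2,-4,-125],0]

```text
clock: 3.4
position: [400.1, -247.1, 124.9]
ee_rot: [-0.699, 0.104, 0.7, 0.102]
contact_force: [-0.8, -0.1, 0.3]
gripper_width: 85.1
```

Call:
arm_command:
  increments:
    - [[0,0,0],[0,0,0],0.4]
    - [[0,0,0],[0,0,0],0.7]
    - [[0,0,0],[0,0,0],1]
    - [[0,0,0],[0,0,0],1]
    - [[0,0,0],[0,0,0],1]

```text
clock: 3.9
position: [400.8, -247.5, 126.1]
ee_rot: [0.7, -0.104, -0.699, -0.102]
contact_force: [-0.9, -0.6, 5.2]
gripper_width: 30.4
```

```bash
python3 wl.py w3; python3 -c "
from h import *
s=tool()[2];print(s['contact_force'],s['gripper_width'])"
```

```text
[ 400.8 -247.5  126.1] 3.9 vel 0.0014 px of dishes [array([-221.,   46.]), array([-29., -57.]), array([-25., 239.])]
[-0.29270848 -0.49282721  6.54523094] 30.134673243018632
```

View pics/w3.png

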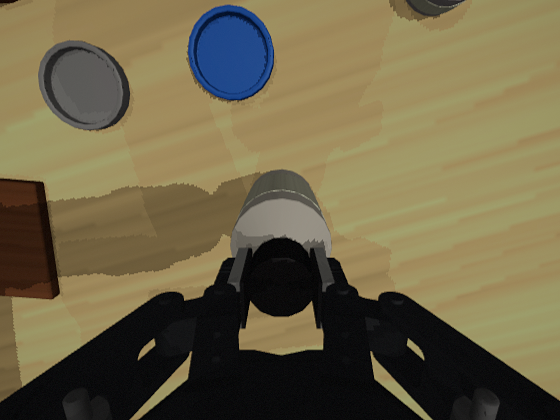

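The cap at (281,275) is held between both pads. Lifting.

Call:
arm_command:
  increments:
    - [[0,0,0],[0,0,5],1]
    - [[0,0,0],[0,0,15],1]
    - [[0,0,0],[0,0,30],1]
    - [[0,0,0],[0,0,45],1]
    - [[0,0,0],[0,0,45],1]

```text
clock: 4.45
position: [402.1, -247.9, 173.2]
ee_rot: [0.701, -0.104, -0.698, -0.102]
contact_force: [1.0, -0.4, -3.1]
gripper_width: 30.1
```

```bash
python3 circm.py 401 -247 195 16 r4; python3 -c "
from h import *
s=tool()[2];print(s['contact_force'],s['gripper_width'],s['position'])"
```

```text
acc 15 [(np.float32(408.8), np.float32(-249.2), np.float32(17.1))]
[-0.2769951   0.32749581 -2.46641726] 30.384805059031237 [ 401.2334242 -247.479374   171.8483794]
```

Call:
arm_command:
  increments:
    - [[0,0,0],[10,14,0],1]
    - [[0,0,0],[30,42,0],1]
    - [[0,0,0],[53,75,0],1]
    - [[0,0,0],[76,108,0],1]
    - [[0,0,0],[100,142,0],1]

```text
clock: 5.0
position: [500.9, -104.2, 170.7]
ee_rot: [0.7, -0.104, -0.699, -0.102]
contact_force: [1.2, -0.7, -2.0]
gripper_width: 30.2
```

Call:
arm_command:
  increments:
    - [[0,0,0],[24,34,0],1]
    - [[0,0,0],[48,68,0],1]
    - [[0,0,0],[72,102,0],1]
    - [[0,0,0],[96,136,0],1]
    - [[0,0,0],[112,160,0],1]

```text
clock: 5.5
position: [613.5, 58.1, 168.9]
ee_rot: [-0.699, 0.104, 0.7, 0.102]
contact_force: [-0.0, -0.9, -3.1]
gripper_width: 30.1
```

Call:
arm_command:
  increments:
    - [[0,0,0],[12,18,0],1]
    - [[0,0,0],[18,26,0],1]
    - [[0,0,0],[20,30,0],1]
    - [[0,0,0],[20,30,0],1]
    - [[0,0,0],[20,30,0],1]

```text
clock: 6.0
position: [632.8, 87.1, 168.7]
ee_rot: [-0.699, 0.104, 0.7, 0.102]
contact_force: [0.2, 0.1, -1.4]
gripper_width: 30.1
```

```bash
python3 wl.py w4; python3 - <<'E'
from h import *
print(tool()[0].round(3),tool()[2]["gripper_width"])
E
```

```text
[632.8  87.1 168.7] 6.0 vel 0.0073 px of dishes [array([280., 191.]), array([452., 125.]), array([364., 322.])]
[[-0.003 -0.289 -0.957]
 [-0.003 -0.957  0.289]
 [-1.     0.003  0.002]] 30.226358015760233
```

View pics/w4.png

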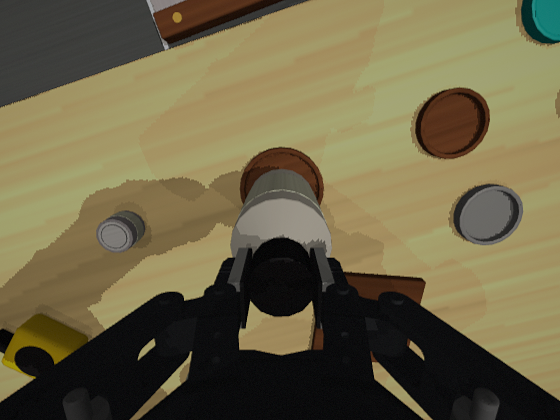

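```bash
cat > arc.py <<'E'
from h import *
# fit visible dish arc in saved wrist shot
import sys
def load(n):
    z=np.load(n+".npz"); return z["p"],dict(rotation=z["rot"],eye=z["eye"],cx=float(z["cx"]),cy=float(z["cy"])),float(z["f"])
def arc(n,guess,r,pts=np.arange(0,360,3)):
    p,i,f=load(n); lab=cv2.GaussianBlur(cv2.cvtColor(p,cv2.COLOR_BGR2LAB)[...,0],(3,3),0).astype(np.float32)
    out=[]
    for a in np.radians(pts):
        rr=np.arange(r-9,r+9,.25); Q=np.c_[guess[0]+rr*np.cos(a),guess[1]+rr*np.sin(a),np.full(len(rr),13.)]
        U,V=proj(Q,i,f); s=cv2.remap(lab,U.astype(np.float32)[None],V.astype(np.float32)[None],cv2.INTER_LINEAR)[0]
        g=s[8:]-s[:-8]; k=g.argmax()
        if g[k]>25: out.append(Q[k+4])
    P=np.array(out)
    for _ in range(4):
        c,R0=circ(P); e=abs(np.hypot(*(P[:,:2]-c).T)-R0); P=P[e<max(1.5,2*np.median(e))]
    return c.round(1),R0.round(1),len(P)
print(arc("w4",(634,84.3),44,np.arange(-70,71,3)),arc("w4",(649,-94.5),34)); print(arc("w1",(634,84.3),44),arc("w1",(649,-94.5),34))
E
python3 arc.py
```

```text
(array([636.7,  84.9]), np.float64(42.7), 47) (array([650.3, -93.1]), np.float64(34.8), 114)
(array([634.1,  84.3]), np.float64(43.8), 120) (array([648.8, -94.7]), np.float64(34.0), 120)
```

Call:
arm_command:
  increments:
    - [[0,0,0],[1,-1,-8],1]
    - [[0,0,0],[2,-2,-16],1]
    - [[0,0,0],[2,-2,-24],1]
    - [[0,0,0],[2,-2,-31],1]
    - [[0,0,0],[2,-2,-35],1]

```text
clock: 6.55
position: [634.3, 84.8, 132.6]
ee_rot: [-0.698, 0.105, 0.701, 0.102]
contact_force: [-0.1, -0.4, -3.7]
gripper_width: 30.0
```

Call:
arm_command:
  increments:
    - [[0,0,0],[0,0,-1],1]
    - [[0,0,0],[0,0,-2],1]
    - [[0,0,0],[0,0,-2],1]
    - [[0,0,0],[0,0,-2],1]
    - [[0,0,0],[0,0,-2],1]

```text
clock: 7.05
position: [634.6, 84.8, 131.4]
ee_rot: [-0.698, 0.105, 0.701, 0.102]
contact_force: [-1.9, -0.8, 2.4]
gripper_width: 30.3
```

Call:
arm_command:
  increments:
    - [[0,0,0],[0,0,0],0.7]
    - [[0,0,0],[0,0,0],0.4]
    - [[0,0,0],[0,0,0],0]
    - [[0,0,0],[0,0,0],0]
    - [[0,0,0],[0,0,0],0]

```text
clock: 7.55
position: [634.7, 84.9, 131.4]
ee_rot: [-0.699, 0.104, 0.701, 0.102]
contact_force: [-0.8, 0.7, -0.3]
gripper_width: 84.5
```

Call:
arm_command:
  increments:
    - [[0,0,0],[0,0,20],0]
    - [[0,0,0],[0,0,55],0]
    - [[0,0,0],[0,0,95],0]
    - [[0,0,0],[0,0,115],0]
    - [[0,0,0],[0,0,115],0]

```text
clock: 8.05
position: [636.7, 85.3, 251.0]
ee_rot: [0.701, -0.103, -0.698, -0.103]
contact_force: [0.3, 0.7, -0.1]
gripper_width: 85.7
```

```bash
python3 circm.py 634 84 155 16 r5;  python3 circm.py 634 84 110 31 r6; python3 wl.py w5; python3 - <<'E'
import arc
print(arc.arc("w5",(634.5,84.5),44),arc.arc("w5",(649,-94),34))
E
```

```text
acc 25 [(np.float32(634.8), np.float32(84.2), np.float32(16.0))]
acc 25 [(np.float32(654.8), np.float32(79.8), np.float32(31.6)), (np.float32(634.5), np.float32(84.5), np.float32(30.1))]
[634.5  85.  246.4] 8.15 vel 0.036 px of dishes [array([279., 179.]), array([415., 126.]), array([349., 288.])]
(array([636.7,  84.9]), np.float64(42.7), 47) (array([650.3, -93.1]), np.float64(34.8), 114)
(array([634.1,  84.3]), np.float64(43.8), 120) (array([648.8, -94.7]), np.float64(34.0), 120)
(array([635.6,  84.9]), np.float64(43.5), 74) (array([650.2, -93.6]), np.float64(34.5), 120)
```

View pics/w5.png

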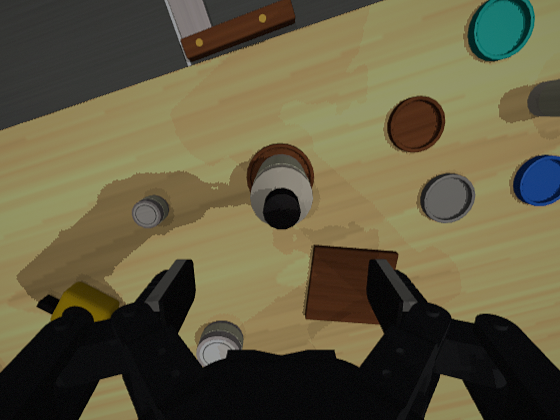

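The bottle stands upright in the large dish, with its cap at (283,208) and the dish ring around (281,180). Next is the jar.

Call:
arm_command:
  increments:
    - [[0,0,0],[0,-45,0],0]
    - [[0,0,0],[0,-90,0],0]
    - [[0,0,0],[0,-135,0],0]
    - [[0,0,0],[-1,-180,0],0]
    - [[0,0,0],[-2,-225,0],0]

```text
clock: 8.7
position: [631.2, -141.7, 243.3]
ee_rot: [-0.697, 0.105, 0.702, 0.102]
contact_force: [0.4, -0.1, 0.5]
gripper_width: 85.7
```

Call:
arm_command:
  increments:
    - [[0,0,0],[0,-45,-10],0]
    - [[0,0,0],[-1,-85,-30],0]
    - [[0,0,0],[-1,-112,-40],0]
    - [[0,0,0],[-1,-114,-40],0]
    - [[0,0,0],[-1,-114,-40],0]

```text
clock: 9.2
position: [629.4, -256.3, 201.2]
ee_rot: [-0.695, 0.105, 0.704, 0.102]
contact_force: [0.5, 0.3, 0.2]
gripper_width: 85.5
```

```bash
python3 circm.py 632 -254 98 21 r7; python3 circm.py 632 -254 98 21 r8; python3 -c "
from h import *
print(tool()[1],tool()[0].round(3))"
```

```text
acc 25 [(np.float32(635.2), np.float32(-258.2), np.float32(21.0))]
acc 25 [(np.float32(634.8), np.float32(-257.8), np.float32(21.3))]
[ 630.32026312 -254.92037473  203.00851528] [[-0.009 -0.288 -0.958]
 [-0.003 -0.958  0.288]
 [-1.     0.005  0.008]]
```

View pics/r8_f.png

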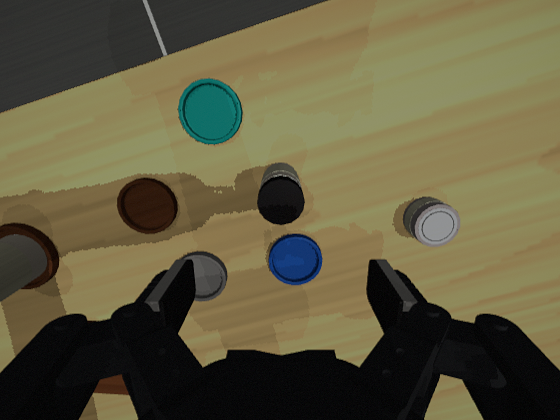

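Call:
arm_command:
  increments:
    - [[0,-0.5,0],[4,-3,-25],0]
    - [[0,-0.5,0],[4,-3,-60],0]
    - [[0,-0.5,0],[4,-3,-100],0]
    - [[0,-0.5,0],[4,-3,-140],0]
    - [[0,-0.5,0],[4,-3,-161],0]

```text
clock: 9.8
position: [632.9, -255.6, 38.8]
ee_rot: [-0.698, 0.103, 0.701, 0.102]
contact_force: [-0.4, 0.2, -0.7]
gripper_width: 85.5
```

Call:
arm_command:
  increments:
    - [[0,0,0],[0,0,0],0]
    - [[0,0,0],[0,0,0],0.4]
    - [[0,0,0],[0,0,0],0.7]
    - [[0,0,0],[0,0,0],1]
    - [[0,0,0],[0,0,0],1]

```text
clock: 10.3
position: [634.4, -255.9, 41.4]
ee_rot: [0.7, -0.103, -0.7, -0.101]
contact_force: [-0.1, 1.2, 4.7]
gripper_width: 40.6
```

Call:
arm_command:
  increments:
    - [[0,0,0],[0,0,0],1]
    - [[0,0,0],[0,0,8],1]
    - [[0,0,0],[0,0,20],1]
    - [[0,0,0],[0,0,35],1]
    - [[0,0,0],[0,0,45],1]

```text
clock: 10.8
position: [635.1, -256.2, 88.7]
ee_rot: [0.701, -0.103, -0.699, -0.101]
contact_force: [0.4, -0.2, -1.8]
gripper_width: 41.1
```

```bash
python3 - <<'E'
from h import *
Rt,p,s=tool(); print(Rt.round(3),p,s["contact_force"],s["gripper_width"],s["clock"])
E
python3 circm.py 635 -258 140 21 r9
```

```text
[[ 0.002 -0.286 -0.958]
 [-0.003 -0.958  0.286]
 [-1.     0.002 -0.003]] [ 635.12266193 -256.18576924   88.704967  ] [ 0.44524743 -0.24961617 -1.83632786] 41.10672811026736 10.8
acc 15 [(np.float32(649.5), np.float32(-258.2), np.float32(21.7)), (np.float32(640.5), np.float32(-257.8), np.float32(20.6))]
```

Call:
arm_command:
  increments:
    - [[0,0,0],[3,25,0],1]
    - [[0,0,0],[6,65,0],1]
    - [[0,0,0],[10,105,0],1]
    - [[0,0,0],[13,140,0],1]
    - [[0,0,0],[15,160,0],1]

```text
clock: 11.35
position: [651.3, -93.8, 91.0]
ee_rot: [0.702, -0.102, -0.698, -0.1]
contact_force: [-0.1, 0.3, -2.0]
gripper_width: 40.7
```

Call:
arm_command:
  increments:
    - [[0,0,0],[0,2,-3],1]
    - [[0,0,0],[0,2,-10],1]
    - [[0,0,0],[0,2,-17],1]
    - [[0,0,0],[0,2,-20],1]
    - [[0,0,0],[0,2,-20],1]

```text
clock: 11.85
position: [650.5, -92.9, 69.8]
ee_rot: [0.701, -0.103, -0.698, -0.101]
contact_force: [-0.6, 0.7, -0.8]
gripper_width: 40.8
```

```bash
python3 wl.py w6; python3 - <<'E'
import arc
from h import *
print(arc.arc("w6",(650,-94),34)); print(tool()[0].round(3),tool()[1])
p,i,f=arc.load("w6"); Rt,t,_=tool()
for dx in (0,5): print([np.round(proj(np.array([t[0]+dx,t[1],z]),i,f)) for z in (t[2]+57,t[2]-41)])
E
```

```text
[650.5 -92.9  69.8] 11.85 vel 0.0154 px of dishes [array([ 66., 307.]), array([281., 229.]), array([210., 454.])]
(array([636.7,  84.9]), np.float64(42.7), 47) (array([650.3, -93.1]), np.float64(34.8), 114)
(array([634.1,  84.3]), np.float64(43.8), 120) (array([648.8, -94.7]), np.float64(34.0), 120)
(array([651.3, -96.7]), np.float64(33.4), 85)
[[ 0.005 -0.284 -0.959]
 [-0.004 -0.959  0.284]
 [-1.     0.002 -0.006]] [650.95089822 -92.77564933  70.39119854]
[array([280., 340.]), array([280., 235.])]
[array([276., 329.]), array([278., 228.])]
```

View pics/w6.png

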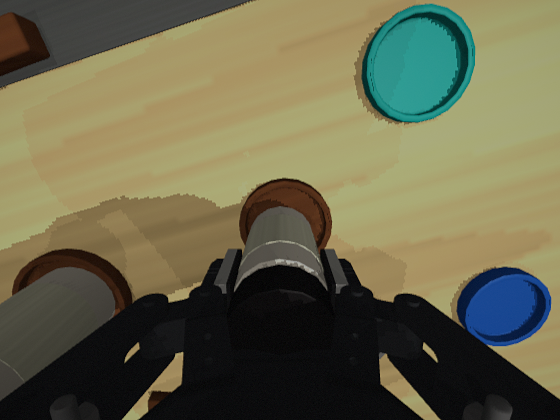

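Call:
arm_command:
  increments:
    - [[0,0.3,0],[0,-2,-5],1]
    - [[0,0.3,0],[0,-2,-11],1]
    - [[0,0.3,0],[0,-2,-17],1]
    - [[0,0.3,0],[0,-2,-22],1]
    - [[0,0.3,0],[0,-2,-24],1]

```text
clock: 12.4
position: [650.7, -94.8, 46.4]
ee_rot: [-0.699, 0.103, 0.7, 0.1]
contact_force: [-4.5, -0.3, 8.0]
gripper_width: 40.6
```

Call:
arm_command:
  increments:
    - [[0,0,0],[0,0,0],1]
    - [[0,0,0],[0,0,0],1]
    - [[0,0,0],[0,0,0],1]
    - [[0,0,0],[0,0,0],1]
    - [[0,0,0],[0,0,0],1]

```text
clock: 12.9
position: [650.8, -94.8, 46.5]
ee_rot: [-0.699, 0.103, 0.7, 0.1]
contact_force: [-0.2, 0.3, -1.3]
gripper_width: 40.7
```

Call:
arm_command:
  increments:
    - [[0,0,0],[0,0,-1],1]
    - [[0,0,0],[0,0,-1],1]
    - [[0,0,0],[0,0,-1],0.6]
    - [[0,0,0],[0,0,-1],0.2]
    - [[0,0,0],[0,0,-1],0]

```text
clock: 13.4
position: [650.9, -94.8, 45.2]
ee_rot: [-0.7, 0.103, 0.7, 0.1]
contact_force: [-0.2, -0.5, 0.9]
gripper_width: 68.3
```

Call:
arm_command:
  increments:
    - [[0,0,0],[0,0,0],0]
    - [[0,0,0],[0,0,20],0]
    - [[0,0,0],[0,0,60],0]
    - [[0,0,0],[0,0,110],0]
    - [[0,0,0],[0,0,160],0]

```text
clock: 13.9
position: [650.6, -94.9, 206.2]
ee_rot: [-0.699, 0.103, 0.7, 0.1]
contact_force: [1.6, 1.0, 0.5]
gripper_width: 85.5
```

```bash
python3 wl.py w7;python3 circm.py 651 -95 103 21 r10;  python3 - <<'E'
import arc
from h import *
print(arc.arc("w7",(650,-94),34)); print(tool()[0].round(3),tool()[1])
E
```

```text
[650.6 -94.9 206.2] 13.9 vel 1.0529 px of dishes [array([141., 239.]), array([279., 187.]), array([230., 346.])]
acc 25 [(np.float32(650.8), np.float32(-97.2), np.float32(22.8)), (np.float32(669.2), np.float32(-103.8), np.float32(19.2))]
(array([636.7,  84.9]), np.float64(42.7), 47) (array([650.3, -93.1]), np.float64(34.8), 114)
(array([634.1,  84.3]), np.float64(43.8), 120) (array([648.8, -94.7]), np.float64(34.0), 120)
(array([650.5, -96.5]), np.float64(33.6), 79)
[[ 0.016 -0.283 -0.959]
 [-0.006 -0.959  0.283]
 [-1.     0.001 -0.017]] [655.46248754 -95.32687511 214.62686331]
```

View pics/w7.png

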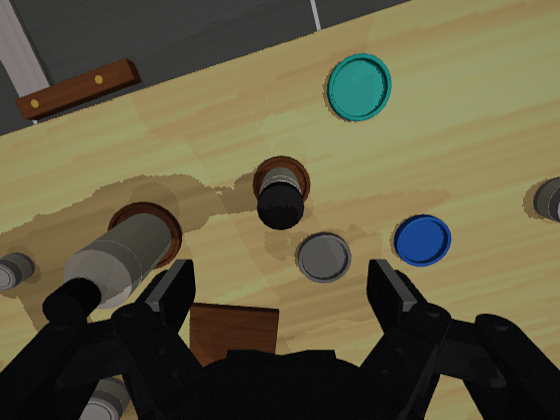

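Jar sits in the small dish (281,190), upright. Now to the wide tin.

Call:
arm_command:
  increments:
    - [[0,0.5,0],[-25,36,20],0]
    - [[0,0.5,0],[-50,72,30],0]
    - [[0,0.5,0],[-77,110,30],0]
    - [[0,0.5,0],[-104,148,30],0]
    - [[0,0.5,0],[-130,186,30],0]

```text
clock: 14.5
position: [524.2, 91.9, 244.4]
ee_rot: [0.703, -0.103, -0.697, -0.1]
contact_force: [0.5, 0.6, 0.1]
gripper_width: 85.5
```

Call:
arm_command:
  increments:
    - [[0,0,0],[-27,38,0],0]
    - [[0,0,0],[-54,76,-10],0]
    - [[0,0,0],[-80,114,-40],0]
    - [[0,0,0],[-100,145,-60],0]
    - [[0,0,0],[-110,157,-65],0]

```text
clock: 15.0
position: [411.5, 250.0, 176.8]
ee_rot: [0.702, -0.103, -0.698, -0.098]
contact_force: [0.2, -0.6, 0.6]
gripper_width: 85.1
```

Call:
arm_command:
  increments:
    - [[0,0,0],[0,0,0],0]
    - [[0,0,0],[0,0,0],0]
    - [[0,0,0],[0,0,0],0]
    - [[0,0,0],[0,0,0],0]
    - [[0,0,0],[0,0,0],0]

```text
clock: 15.5
position: [412.1, 249.6, 177.2]
ee_rot: [0.702, -0.103, -0.698, -0.099]
contact_force: [0.8, -0.5, 0.7]
gripper_width: 85.7
```

```bash
python3 circm.py 412 249 36 33 r11;  python3 - <<'E'
from h import *
print(tool()[0].round(3),tool()[1]); i,f=wcam(); print(proj(np.array([[412,249,36],[450.7,34,12.]]),i,f))
E
```

```text
acc 25 [(np.float32(414.8), np.float32(247.5), np.float32(30.2)), (np.float32(409.5), np.float32(245.5), np.float32(35.8)), (np.float32(418.5), np.float32(252.2), np.float32(33.6))]
[[ 0.005 -0.282 -0.959]
 [-0.007 -0.959  0.282]
 [-1.     0.005 -0.007]] [411.97762625 249.58979703 177.07527602]
(array([280.35121369, 479.5931997 ]), array([197.25505239,  94.52431209]))
```

View pics/r11_f.png

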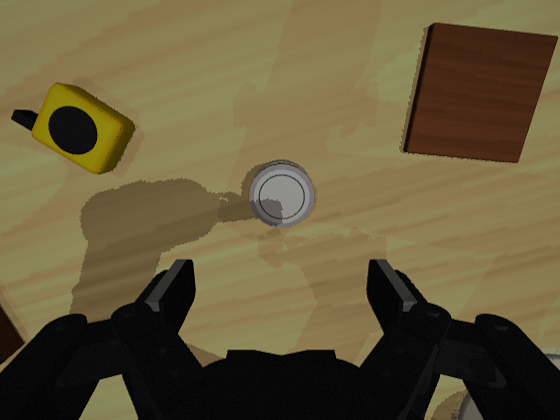

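The wide tin is at about (282,196), directly below the open jaws. The board is at (480,93) and the tape at (85,128), clear of it. I'll refine the tin by low-saturation contour.

```bash
cat > tin.py <<'E'
from h import *
import sys
def tin(x,y,z,r,p,i,f):
    u,v=proj(np.array([x,y,z]),i,f); hsv=cv2.cvtColor(p,cv2.COLOR_BGR2HSV)
    m=(hsv[...,1]<60).astype(np.uint8); m=cv2.morphologyEx(m,cv2.MORPH_OPEN,np.ones((3,3)))
    k,L,S,ce=cv2.connectedComponentsWithStats(m); 
    w=np.zeros_like(m); cv2.circle(w,(int(u),int(v)),int(1.6*r),1,-1); lab=np.bincount(L[(w>0)&(m>0)]).argmax()
    q=max(cv2.findContours((L==lab).astype(np.uint8),cv2.RETR_EXTERNAL,cv2.CHAIN_APPROX_NONE)[0],key=cv2.contourArea)
    P=ray(cv2.convexHull(q)[:,0],z,i,f)[:,:2].astype(np.float32); 
    return S[lab],circ(P),cv2.minEnclosingCircle(P),circ(P[P[:,0]<np.median(P[:,0])])
if __name__=="__main__":
    x,y,z,r=map(float,sys.argv[1:5]); i,f=wcam(); p,d=imaging.get_image("wrist")
    S,a,b,c=tin(x,y,z,r,p,i,f); print("box",S,"circ",a,"encl",b,"near half",c)
    import dish
    if len(sys.argv)>5:
        u,v=map(int,proj(np.array([450.7,34,12]),i,f)); 
        P=dish.blob(p,(u,v),i,f,12,s=80); print("board",cv2.minAreaRect(P))
E
python3 tin.py 412 249 36 33 b
```

```text
box [ 249  160   65   67 3433] circ (array([414.1994642 , 247.42297408]), np.float64(33.164583283715054)) encl ((414.57330322265625, 247.17831420898438), 34.23627853393555) near half (array([412.7276784 , 247.89982237]), np.float64(32.34445269461085))
board ((449.63092041015625, 37.61129379272461), (123.49077606201172, 119.21311950683594), 68.32837677001953)
```

Call:
arm_command:
  increments:
    - [[0.4,0.3,0],[1,-2,-35],0]
    - [[0.4,0.3,0],[1,-2,-75],0]
    - [[0.4,0.3,0],[1,-2,-115],0]
    - [[0.4,0.3,0],[1,-2,-145],0]
    - [[0.4,0.3,0],[1,-2,-165],0]

```text
clock: 16.1
position: [412.4, 246.7, 10.0]
ee_rot: [-0.699, 0.102, 0.7, 0.1]
contact_force: [-0.1, -0.8, 0.4]
gripper_width: 85.4
```

Call:
arm_command:
  increments:
    - [[0,0,0],[0,0,-4],0]
    - [[0,0,0],[0,0,-6],0]
    - [[0,0,0],[0,0,-6],0.3]
    - [[0,0,0],[0,0,-6],0.6]
    - [[0,0,0],[0,0,-6],1]

```text
clock: 16.6
position: [413.2, 247.5, 5.6]
ee_rot: [0.7, -0.101, -0.7, -0.101]
contact_force: [-0.8, -0.0, 5.7]
gripper_width: 64.4
```

Call:
arm_command:
  increments:
    - [[0,0,0],[0,0,0],1]
    - [[0,0,0],[0,0,0],1]
    - [[0,0,0],[0,0,8],1]
    - [[0,0,0],[0,0,25],1]
    - [[0,0,0],[0,0,45],1]

```text
clock: 17.1
position: [412.6, 246.8, 50.7]
ee_rot: [-0.699, 0.102, 0.7, 0.1]
contact_force: [-0.2, 0.6, -2.0]
gripper_width: 64.4
```

```bash
python3 - <<'E'
from h import *
Rt,p,s=tool(); print(Rt.round(3),p,s["contact_force"],s["gripper_width"])
E
python3 tin.py 413 248 81 33
```

```text
[[-0.002 -0.282 -0.959]
 [-0.002 -0.959  0.282]
 [-1.     0.002  0.001]] [412.56021177 246.79998597  50.65516768] [-0.19535511  0.63123409 -2.04945467] 64.36956000127337
box [  207   205   149   151 17432] circ (array([416.93362989, 245.36097732]), np.float64(34.442428353986934)) encl ((416.9793395996094, 245.35458374023438), 37.12540817260742) near half (array([412.61330571, 246.67460428]), np.float64(32.425465242250716))
```

Call:
arm_command:
  increments:
    - [[0,0,0],[4,-20,0],1]
    - [[0,0,0],[11,-60,0],1]
    - [[0,0,0],[18,-100,0],1]
    - [[0,0,0],[25,-140,0],1]
    - [[0,0,0],[32,-180,0],1]

```text
clock: 17.65
position: [446.2, 67.1, 54.0]
ee_rot: [0.701, -0.099, -0.699, -0.102]
contact_force: [0.5, 0.5, -3.3]
gripper_width: 64.2
```

Call:
arm_command:
  increments:
    - [[0,0,0],[4,-22,0],1]
    - [[0,0,0],[6,-32,-5],1]
    - [[0,0,0],[6,-32,-15],1]
    - [[0,0,0],[6,-32,-25],1]
    - [[0,0,0],[6,-32,-30],1]

```text
clock: 18.15
position: [451.4, 35.7, 22.5]
ee_rot: [0.7, -0.099, -0.7, -0.101]
contact_force: [0.1, 0.1, -2.5]
gripper_width: 64.4
```

```bash
python3 - <<'E'
from h import *
Rt,p,s=tool(); print(Rt.round(3),p,s["contact_force"],s["gripper_width"])
i,f=wcam();p,d=imaging.get_image("wrist"); cv2.imwrite("pics/b1.png",p); print(proj(np.array([450.5,34.5,12]),i,f))
E
```

```text
[[ 0.002 -0.279 -0.96 ]
 [ 0.002 -0.96   0.279]
 [-1.    -0.003 -0.001]] [451.44570178  35.73144272  22.52414562] [ 0.0555411   0.0568268  -2.49099071] 64.35628357020963
(np.float64(283.10633521197894), np.float64(255.7991970366324))
```

View pics/b1.png

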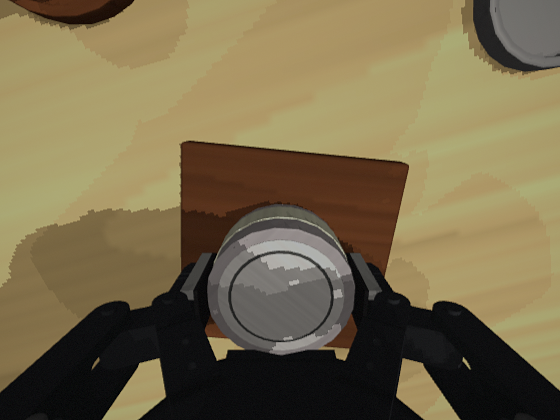

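The tin is held over the board, with the board centre near (286,248). I'm setting it down.

Call:
arm_command:
  increments:
    - [[0,0,0],[1,-2,-2],1]
    - [[0,0,0],[1,-2,-4],1]
    - [[0,0,0],[1,-2,-5],1]
    - [[0,0,0],[1,-2,-6],1]
    - [[0,0,0],[1,-2,-6],1]

```text
clock: 18.7
position: [452.3, 34.1, 17.6]
ee_rot: [0.7, -0.099, -0.7, -0.1]
contact_force: [-4.8, 3.5, 9.4]
gripper_width: 64.0
```

Call:
arm_command:
  increments:
    - [[0,0,0],[0,0,0],1]
    - [[0,0,0],[0,0,0],0.5]
    - [[0,0,0],[0,0,0],0.2]
    - [[0,0,0],[0,0,0],0]
    - [[0,0,0],[0,0,0],0]

```text
clock: 19.2
position: [452.7, 34.2, 17.7]
ee_rot: [0.701, -0.099, -0.7, -0.1]
contact_force: [-0.6, 0.5, 0.1]
gripper_width: 85.2
```

Call:
arm_command:
  increments:
    - [[0,0,0],[0,0,10],0]
    - [[0,0,0],[0,0,40],0]
    - [[0,0,0],[0,0,85],0]
    - [[0,0,0],[0,0,130],0]
    - [[0,0,0],[0,0,160],0]

```text
clock: 19.7
position: [453.7, 34.4, 181.9]
ee_rot: [0.702, -0.098, -0.698, -0.101]
contact_force: [0.9, 0.8, -0.2]
gripper_width: 85.3
```

Call:
arm_command:
  increments:
    - [[0,0,0],[0,0,0],0]
    - [[0,0,0],[0,0,0],0]
    - [[0,0,0],[0,0,0],0]
    - [[0,0,0],[0,0,0],0]
    - [[0,0,0],[0,0,0],0]

```text
clock: 20.2
position: [453.1, 34.1, 180.7]
ee_rot: [0.702, -0.098, -0.699, -0.1]
contact_force: [-0.3, 0.4, 0.2]
gripper_width: 85.5
```

```bash
python3 tin.py 452 34 48 33; python3 - <<'E'
from h import *
Rt,t,s=tool(); i,f=wcam(); p,d=imaging.get_image("wrist"); cv2.imwrite("pics/b2.png",p); print(t,Rt.round(3))
lab=cv2.cvtColor(p,cv2.COLOR_BGR2LAB).astype(float)
m=(lab[...,0]<105)&(lab[...,2]>133)&(lab[...,1]>137)
hsv=cv2.cvtColor(p,cv2.COLOR_BGR2HSV)
u,v=proj(np.array([452,34,12]),i,f); w=np.zeros(m.shape,np.uint8); cv2.circle(w,(int(u),int(v)),110,1,-1)
P=cv2.findContours((m&(w>0)).astype(np.uint8),cv2.RETR_EXTERNAL,cv2.CHAIN_APPROX_NONE)[0]
q=max(P,key=cv2.contourArea)[:,0]; print(cv2.minAreaRect(ray(q,12,i,f)[:,:2].astype(np.float32)), q.min(0),q.max(0))
E
```

```text
box [ 248  163   67   70 3675] circ (array([453.48045326,  34.05061534]), np.float64(33.50373489029514)) encl ((453.5822448730469, 33.5890007019043), 34.76025390625) near half (array([451.62646357,  34.52631935]), np.float64(32.384614517926515))
[453.23256649  34.1990721  180.84653169] [[ 0.005 -0.278 -0.961]
 [ 0.003 -0.961  0.278]
 [-1.    -0.004 -0.004]]
((449.3783874511719, 33.896053314208984), (117.9874267578125, 118.12279510498047), 68.2298583984375) [226 133] [344 248]
```

Call:
arm_command:
  increments:
    - [[0,0,0],[9,-45,0],0]
    - [[0,0,0],[18,-92,0],0]
    - [[0,0,0],[27,-139,0],0]
    - [[0,0,0],[36,-186,0],0]
    - [[0,0,0],[45,-233,0],0]

```text
clock: 20.8
position: [498.5, -200.7, 180.6]
ee_rot: [0.702, -0.098, -0.699, -0.1]
contact_force: [1.6, 1.2, -0.1]
gripper_width: 85.6
```

Call:
arm_command:
  increments:
    - [[0,0,0],[9,-47,0],0]
    - [[0,0,0],[18,-94,0],0]
    - [[0,0,0],[27,-141,0],0]
    - [[0,0,0],[36,-186,0],0]
    - [[0,0,0],[41,-210,-5],0]

```text
clock: 21.3
position: [539.7, -414.3, 174.8]
ee_rot: [0.701, -0.099, -0.699, -0.101]
contact_force: [0.3, 0.9, -0.1]
gripper_width: 85.3
```

Call:
arm_command:
  increments:
    - [[0,0,0],[0,0,0],0]
    - [[0,0,0],[0,0,0],0]
    - [[0,0,0],[0,0,0],0]
    - [[0,0,0],[0,0,0],0]
    - [[0,0,0],[0,0,0],0]

```text
clock: 21.8
position: [539.9, -413.3, 175.5]
ee_rot: [0.702, -0.099, -0.698, -0.1]
contact_force: [0.6, 0.1, 0.0]
gripper_width: 85.2
```

```bash
python3 tin.py 539 -410 34 26; python3 - <<'E'
from h import *
Rt,t,s=tool(); print(t,Rt.round(3))
E
```

```text
box [ 257  170   51   54 2168] circ (array([ 539.38787233, -413.67037177]), np.float64(26.50688311851451)) encl ((539.4288940429688, -414.1738586425781), 27.649919509887695) near half (array([ 537.09654547, -413.23889922]), np.float64(25.126989032329693))
[ 539.93870995 -413.45180398  175.5013979 ] [[ 0.005 -0.279 -0.96 ]
 [ 0.002 -0.96   0.279]
 [-1.    -0.003 -0.005]]
```

Call:
arm_command:
  increments:
    - [[0,0.3,0],[-2,0,-35],0]
    - [[0,0.3,0],[-2,0,-75],0]
    - [[0,0.3,0],[-2,0,-115],0]
    - [[0,0.3,0],[-2,0,-145],0]
    - [[0,0.3,0],[-2,0,-165],0]

```text
clock: 22.35
position: [536.8, -412.2, 8.0]
ee_rot: [-0.699, 0.098, 0.701, 0.101]
contact_force: [-0.6, -0.4, 0.5]
gripper_width: 85.6
```

Call:
arm_command:
  increments:
    - [[0,0,0],[0,0,-4],0]
    - [[0,0,0],[0,0,-4],0]
    - [[0,0,0],[0,0,-4],0.3]
    - [[0,0,0],[0,0,-4],0.6]
    - [[0,0,0],[0,0,-4],1]

```text
clock: 22.85
position: [538.1, -412.9, 6.3]
ee_rot: [0.7, -0.099, -0.7, -0.1]
contact_force: [1.4, -0.9, -2.0]
gripper_width: 50.8
```

Call:
arm_command:
  increments:
    - [[0,0,0],[0,0,0],1]
    - [[0,0,0],[0,0,0],1]
    - [[0,0,0],[0,0,0],1]
    - [[0,0,0],[0,0,0],1]
    - [[0,0,0],[0,0,0],1]

```text
clock: 23.35
position: [537.9, -412.8, 6.3]
ee_rot: [-0.7, 0.099, 0.7, 0.1]
contact_force: [-0.7, 1.2, 0.2]
gripper_width: 50.3
```

Call:
arm_command:
  increments:
    - [[0,0,0],[0,0,8],1]
    - [[0,0,0],[0,0,25],1]
    - [[0,0,0],[0,0,50],1]
    - [[0,0,0],[0,0,80],1]
    - [[0,0,0],[0,0,100],1]

```text
clock: 23.85
position: [538.7, -413.3, 109.0]
ee_rot: [0.701, -0.099, -0.699, -0.099]
contact_force: [0.5, 0.3, -2.4]
gripper_width: 50.3
```

```bash
python3 - <<'E'
from h import *
Rt,p,s=tool(); print(Rt.round(3),p,s["contact_force"],s["gripper_width"])
E
python3 tin.py 538 -413 130 26
```

```text
[[ 0.002 -0.278 -0.961]
 [ 0.    -0.961  0.278]
 [-1.    -0.001 -0.002]] [ 538.6685077  -413.29876318  108.95559272] [ 0.49676165  0.31437155 -2.37069227] 50.25839440901092
box [  224   217   115   124 11113] circ (array([ 539.39964768, -413.54336231]), np.float64(30.00738296035164)) encl ((539.7552490234375, -413.68377685546875), 32.45436096191406) near half (array([ 534.67381517, -412.25788074]), np.float64(27.050112062018744))
```

Call:
arm_command:
  increments:
    - [[0,0,0],[-4,22,0],1]
    - [[0,0,0],[-13,65,0],1]
    - [[0,0,0],[-22,110,0],1]
    - [[0,0,0],[-31,155,0],1]
    - [[0,0,0],[-40,200,0],1]

```text
clock: 24.4
position: [499.3, -212.9, 112.3]
ee_rot: [0.703, -0.1, -0.697, -0.098]
contact_force: [0.5, 0.7, -1.4]
gripper_width: 50.4
```

Call:
arm_command:
  increments:
    - [[0,0,0],[-9,45,0],1]
    - [[0,0,0],[-18,90,0],1]
    - [[0,0,0],[-27,135,0],1]
    - [[0,0,0],[-36,180,0],1]
    - [[0,0,0],[-44,215,0],1]

```text
clock: 24.9
position: [454.6, 4.1, 112.3]
ee_rot: [0.703, -0.099, -0.697, -0.098]
contact_force: [0.5, 0.1, -1.7]
gripper_width: 50.4
```

Call:
arm_command:
  increments:
    - [[0,0,0],[-3,20,0],1]
    - [[0,0,0],[-3,20,-10],1]
    - [[0,0,0],[-3,20,-20],1]
    - [[0,0,0],[-3,20,-30],1]
    - [[0,0,0],[-3,20,-35],1]

```text
clock: 25.4
position: [450.7, 23.0, 75.7]
ee_rot: [0.702, -0.1, -0.698, -0.098]
contact_force: [-0.8, -1.1, -2.1]
gripper_width: 50.5
```

```bash
python3 - <<'E'
from h import *
Rt,p,s=tool(); print(Rt.round(3),p,s["contact_force"],s["gripper_width"])
i,f=wcam();p,d=imaging.get_image("wrist"); cv2.imwrite("pics/b3.png",p)
E
```

```text
[[ 0.005 -0.278 -0.961]
 [-0.004 -0.961  0.278]
 [-1.     0.002 -0.006]] [450.74102887  22.97391812  75.66301725] [-0.75821974 -1.0530692  -2.09027472] 50.46141394541733
```

View pics/b3.png

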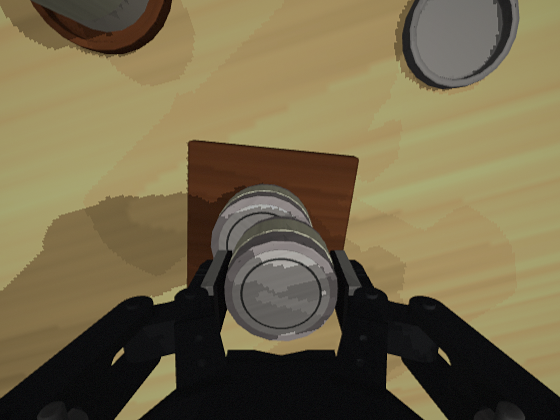

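The held medium tin (282,285) is still about 11 mm short of the wide tin (262,225) in y, so I'll finish that shift before lowering.

Call:
arm_command:
  increments:
    - [[0.2,0.3,0],[1,5,0],1]
    - [[0.2,0.3,0],[2,11,0],1]
    - [[0.2,0.3,0],[2,11,-5],1]
    - [[0.2,0.3,0],[2,11,-10],1]
    - [[0.2,0.3,0],[2,11,-14],1]

```text
clock: 25.95
position: [452.3, 33.9, 60.9]
ee_rot: [-0.7, 0.1, 0.701, 0.099]
contact_force: [0.3, -0.6, -1.2]
gripper_width: 50.4
```

```bash
python3 - <<'E'
from h import *
Rt,t,s=tool(); print(Rt.round(3),t,s["contact_force"])
i,f=wcam();p,d=imaging.get_image("wrist"); cv2.imwrite("pics/b4.png",p)
print(proj(np.array([[452.5,34,48],[452.5+33*.96,34-33*.28,48],[*t[:2],t[2]+28]]),i,f))
E
```

```text
[[-0.002 -0.278 -0.961]
 [-0.001 -0.961  0.278]
 [-1.     0.001  0.001]] [452.29307628  33.89385828  60.89635857] [ 0.34992652 -0.6002195  -1.15783685]
(array([280.21721749, 280.39258252, 280.57054343]), array([252.75691308, 197.36975249, 293.52810212]))
```

View pics/b4.png

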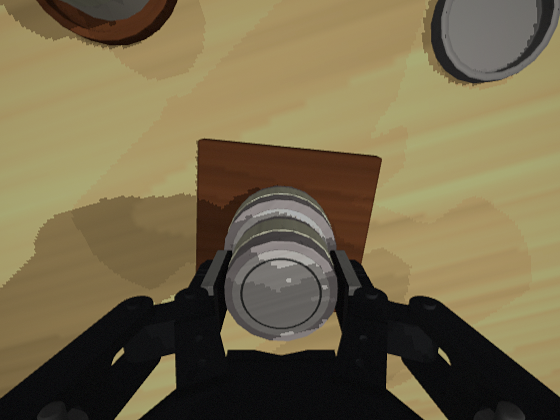

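The medium tin is now centred over the wide one: lateral centres are 281 and 280.5, and the wide tin's far rim is at v≈195 against a predicted 197.

Call:
arm_command:
  increments:
    - [[0,0,0],[0,0,-2],1]
    - [[0,0,0],[0,0,-4],1]
    - [[0,0,0],[0,0,-5],1]
    - [[0,0,0],[0,0,-6],1]
    - [[0,0,0],[0,0,-6],1]

```text
clock: 26.5
position: [452.0, 33.7, 54.4]
ee_rot: [-0.699, 0.1, 0.701, 0.099]
contact_force: [0.4, -1.0, -1.3]
gripper_width: 50.6
```

Call:
arm_command:
  increments:
    - [[0,0,0],[0,0,0],1]
    - [[0,0,0],[0,0,0],0.6]
    - [[0,0,0],[0,0,0],0.3]
    - [[0,0,0],[0,0,0],0]
    - [[0,0,0],[0,0,0],0]

```text
clock: 27.0
position: [452.2, 33.8, 54.6]
ee_rot: [-0.699, 0.1, 0.701, 0.099]
contact_force: [-0.3, 0.4, -0.3]
gripper_width: 84.9
```

Call:
arm_command:
  increments:
    - [[0,0,0],[0,0,10],0]
    - [[0,0,0],[0,0,40],0]
    - [[0,0,0],[0,0,85],0]
    - [[0,0,0],[0,0,125],0]
    - [[0,0,0],[0,0,140],0]

```text
clock: 27.5
position: [454.3, 34.4, 199.9]
ee_rot: [0.702, -0.098, -0.698, -0.1]
contact_force: [-0.1, 0.2, 0.0]
gripper_width: 85.6
```

Call:
arm_command:
  increments:
    - [[0,0,0],[0,0,0],0]
    - [[0,0,0],[0,0,0],0]
    - [[0,0,0],[0,0,0],0]
    - [[0,0,0],[0,0,0],0]
    - [[0,0,0],[0,0,0],0]

```text
clock: 28.0
position: [453.8, 34.1, 198.8]
ee_rot: [0.702, -0.099, -0.699, -0.1]
contact_force: [0.2, -0.4, 1.1]
gripper_width: 85.6
```

```bash
python3 circm.py 452.5 34 82 26 b5; python3 circm.py 452.5 34 48 33 b6; python3 - <<'E'
from h import *
Rt,t,s=tool(); print(t,Rt.round(3)); i,f=wcam(); p,d=imaging.get_image("wrist"); C=cloud("w",d,i,f)
n=np.hypot(C[...,0]-452.5,C[...,1]-34)<60
for lo,hi in ((74,92),(42,54)):
    q=C[n&(C[...,2]>lo)&(C[...,2]<hi)]; print(np.median(q[:,2]),cv2.minEnclosingCircle(q[:,:2].astype(np.float32)),len(q))
E
```

```text
acc 25 [(np.float32(452.3), np.float32(33.8), np.float32(26.3)), (np.float32(459.7), np.float32(32.2), np.float32(24.8)), (np.float32(464.7), np.float32(30.2), np.float32(27.0))]
acc 40 [(np.float32(452.0), np.float32(31.8), np.float32(29.9))]
[454.09246222  34.26165941 199.12186308] [[ 0.005 -0.278 -0.961]
 [ 0.001 -0.961  0.278]
 [-1.    -0.002 -0.005]]
81.6396528285309 ((451.3589172363281, 33.819244384765625), 26.164871215820312) 2394
47.21051813189507 ((452.5616149902344, 34.50526809692383), 32.78260803222656) 728
```

Call:
arm_command:
  increments:
    - [[0,0,0],[28,34,0],0]
    - [[0,0,0],[57,69,0],0]
    - [[0,0,0],[86,104,0],0]
    - [[0,0,0],[115,139,0],0]
    - [[0,0,0],[143,173,-5],0]

```text
clock: 28.65
position: [598.6, 209.0, 194.5]
ee_rot: [0.702, -0.098, -0.698, -0.1]
contact_force: [-0.6, -0.6, -0.1]
gripper_width: 85.4
```

Call:
arm_command:
  increments:
    - [[0,0,0],[25,30,-10],0]
    - [[0,0,0],[38,48,-20],0]
    - [[0,0,0],[38,48,-25],0]
    - [[0,0,0],[38,48,-25],0]
    - [[0,0,0],[38,48,-25],0]

```text
clock: 29.15
position: [636.3, 256.2, 169.7]
ee_rot: [0.702, -0.098, -0.698, -0.1]
contact_force: [-0.3, -0.4, 0.3]
gripper_width: 85.2
```

```bash
python3 tin.py 637.5 256 30 19; python3 - <<'E'
from h import *
Rt,t,s=tool(); print(t,Rt.round(3)); i,f=wcam(); p,d=imaging.get_image("wrist"); C=cloud("w",d,i,f)
n=np.hypot(C[...,0]-637.5,C[...,1]-256)<45
q=C[n&(C[...,2]>24)&(C[...,2]<38)]; print(np.median(q[:,2]),cv2.minEnclosingCircle(q[:,:2].astype(np.float32)),len(q))
E
```

```text
box [ 255  171   38   40 1209] circ (array([644.41433173, 261.57056911]), np.float64(19.448167213760055)) encl ((644.6848754882812, 261.7993469238281), 20.325952529907227) near half (array([643.29680608, 262.10776062]), np.float64(18.83905254945105))
[636.46404419 256.19225378 170.39422328] [[ 0.007 -0.278 -0.961]
 [ 0.002 -0.961  0.278]
 [-1.    -0.003 -0.007]]
29.697097608745082 ((642.7190551757812, 262.47802734375), 18.935955047607422) 1119
```

Call:
arm_command:
  increments:
    - [[0,0.3,0],[7,6,-30],0]
    - [[0,0.3,0],[7,6,-70],0]
    - [[0,0.3,0],[7,6,-110],0]
    - [[0,0.3,0],[7,6,-140],0]
    - [[0,0.3,0],[7,6,-160],0]

```text
clock: 29.75
position: [642.5, 261.0, 9.1]
ee_rot: [0.7, -0.099, -0.7, -0.1]
contact_force: [-0.3, 0.0, -0.1]
gripper_width: 85.7
```

Call:
arm_command:
  increments:
    - [[0,0,0],[0,0,-3],0]
    - [[0,0,0],[0,0,-3],0]
    - [[0,0,0],[0,0,-3],0.3]
    - [[0,0,0],[0,0,-3],0.6]
    - [[0,0,0],[0,0,-3],1]

```text
clock: 30.25
position: [643.2, 261.4, 7.7]
ee_rot: [0.701, -0.099, -0.699, -0.1]
contact_force: [0.4, -0.3, 0.3]
gripper_width: 43.9
```

Call:
arm_command:
  increments:
    - [[0,0,0],[0,0,0],1]
    - [[0,0,0],[0,0,0],1]
    - [[0,0,0],[0,0,0],1]
    - [[0,0,0],[0,0,0],1]
    - [[0,0,0],[0,0,0],1]

```text
clock: 30.75
position: [643.3, 261.6, 8.1]
ee_rot: [0.701, -0.098, -0.699, -0.1]
contact_force: [-0.6, 0.2, 2.9]
gripper_width: 36.3
```

Call:
arm_command:
  increments:
    - [[0,0,0],[0,0,8],1]
    - [[0,0,0],[0,0,30],1]
    - [[0,0,0],[0,0,70],1]
    - [[0,0,0],[0,0,110],1]
    - [[0,0,0],[0,0,130],1]

```text
clock: 31.25
position: [644.8, 262.2, 142.6]
ee_rot: [0.703, -0.097, -0.697, -0.101]
contact_force: [0.1, 0.7, -0.2]
gripper_width: 35.7
```

Call:
arm_command:
  increments:
    - [[0,0,0],[-15,-10,0],1]
    - [[0,0,0],[-45,-25,0],1]
    - [[0,0,0],[-80,-45,0],1]
    - [[0,0,0],[-112,-75,0],1]
    - [[0,0,0],[-140,-110,0],1]

```text
clock: 31.75
position: [503.0, 151.4, 142.6]
ee_rot: [0.703, -0.097, -0.697, -0.101]
contact_force: [0.8, -0.4, -0.5]
gripper_width: 36.2
```

Call:
arm_command:
  increments:
    - [[0,0,0],[-20,-40,0],1]
    - [[0,0,0],[-38,-80,0],1]
    - [[0,0,0],[-48,-105,0],1]
    - [[0,0,0],[-52,-117,-5],1]
    - [[0,0,0],[-52,-118,-10],1]

```text
clock: 32.25
position: [450.7, 32.5, 132.6]
ee_rot: [0.703, -0.097, -0.697, -0.102]
contact_force: [-0.1, -0.4, -0.3]
gripper_width: 35.9
```

```bash
python3 - <<'E'
from h import *
Rt,t,s=tool(); print(Rt.round(3),t,s["contact_force"],s["gripper_width"])
i,f=wcam();p,d=imaging.get_image("wrist"); cv2.imwrite("pics/b7.png",p); C=cloud("w",d,i,f)
for z0,z1 in ((130,170),(72,90),(42,54)):
    n=np.hypot(C[...,0]-452,C[...,1]-34)<50
    q=C[n&(C[...,2]>z0)&(C[...,2]<z1)]; print(len(q),len(q) and (np.median(q[:,2]),cv2.minEnclosingCircle(q[:,:2].astype(np.float32))))
E
```

```text
[[ 0.009 -0.278 -0.96 ]
 [ 0.005 -0.96   0.278]
 [-1.    -0.008 -0.007]] [450.6930465   32.46318669 132.64543515] [-0.11856469 -0.43351317 -0.31608124] 35.86003943469018
8111 (np.float64(154.19841449608657), ((457.0635986328125, 30.436697006225586), 31.779911041259766))
2570 (np.float64(81.6149058167913), ((451.8992004394531, 33.54363250732422), 25.808652877807617))
1161 (np.float64(47.24624814541005), ((452.1170349121094, 34.52002716064453), 33.01361083984375))
```

View pics/b7.png

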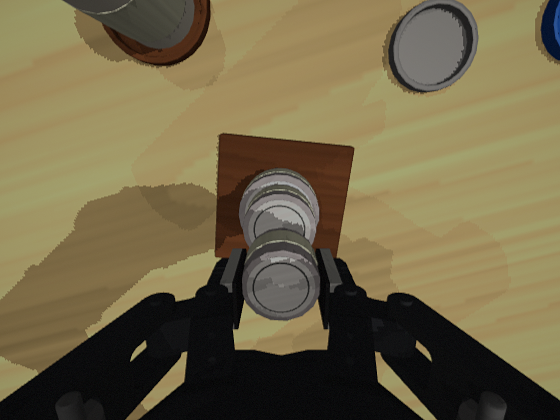

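The small tin is held at (282,285), in line with the stack below at (280,215). Lowering.

Call:
arm_command:
  increments:
    - [[-0.3,0.5,0],[1,1,-8],1]
    - [[-0.3,0.5,0],[1,1,-18],1]
    - [[-0.3,0.5,0],[1,1,-28],1]
    - [[-0.3,0.5,0],[1,1,-35],1]
    - [[-0.3,0.5,0],[1,1,-38],1]

```text
clock: 32.8
position: [451.3, 34.1, 92.4]
ee_rot: [-0.699, 0.1, 0.701, 0.098]
contact_force: [-1.0, 0.6, -0.8]
gripper_width: 36.0
```

Call:
arm_command:
  increments:
    - [[0,0,0],[0,0,-1],1]
    - [[0,0,0],[0,0,-2],1]
    - [[0,0,0],[0,0,-3],1]
    - [[0,0,0],[0,0,-4],1]
    - [[0,0,0],[0,0,-4],1]

```text
clock: 33.3
position: [451.7, 34.2, 90.0]
ee_rot: [-0.699, 0.099, 0.701, 0.098]
contact_force: [-4.6, 1.0, 9.0]
gripper_width: 36.2
```

Contact is made at the expected height. Releasing.

Call:
arm_command:
  increments:
    - [[0,0,0],[0,0,0],1]
    - [[0,0,0],[0,0,0],0.6]
    - [[0,0,0],[0,0,0],0.3]
    - [[0,0,0],[0,0,0],0]
    - [[0,0,0],[0,0,0],0]

```text
clock: 33.8
position: [451.7, 34.2, 89.9]
ee_rot: [-0.699, 0.099, 0.701, 0.098]
contact_force: [0.3, -0.1, -0.0]
gripper_width: 77.6
```

Call:
arm_command:
  increments:
    - [[0,0,0],[0,0,10],0]
    - [[0,0,0],[0,0,40],0]
    - [[0,0,0],[0,0,80],0]
    - [[0,0,0],[0,0,120],0]
    - [[0,0,0],[0,0,140],0]

```text
clock: 34.3
position: [453.2, 34.5, 234.5]
ee_rot: [0.702, -0.098, -0.699, -0.099]
contact_force: [0.3, -0.1, -0.1]
gripper_width: 85.5
```

Call:
arm_command:
  increments:
    - [[0,0,0],[0,0,0],0]
    - [[0,0,0],[0,0,0],0]
    - [[0,0,0],[0,0,0],0]
    - [[0,0,0],[0,0,0],0]
    - [[0,0,0],[0,0,0],0]

```text
clock: 34.8
position: [452.7, 34.3, 233.3]
ee_rot: [0.701, -0.099, -0.699, -0.099]
contact_force: [-0.0, 0.0, -0.2]
gripper_width: 85.5
```

```bash
python3 - <<'E'
from h import *
Rt,t,s=tool(); print(t,s["contact_force"],s["gripper_width"])
i,f=wcam();p,d=imaging.get_image("wrist"); C=cloud("w",d,i,f)
def fit(c,z0,z1,r):
    q=C[(np.hypot(C[...,0]-c[0],C[...,1]-c[1])<r)&(C[...,2]>z0)&(C[...,2]<z1)]; print(c,len(q),len(q) and (np.median(q[:,2]),cv2.minEnclosingCircle(q[:,:2].astype(np.float32))))
fit((452,34),104,122,50);fit((452,34),74,90,50);fit((452,34),42,54,50)
fit((634,84),147,165,40); fit((651,-96),97,110,40)
for n in ("scene",):
    a=imaging.get_image(n)[0]; cv2.imwrite("pics/end.png",a)
E
```

```text
[452.71587414  34.29117703 233.34556434] [-0.01753348  0.02994862 -0.15851971] 85.50751330435462
(452, 34) 1255 (np.float64(111.62997424196777), ((451.3231201171875, 34.43537139892578), 18.945240020751953))
(452, 34) 643 (np.float64(81.21896585065315), ((451.8512268066406, 33.649662017822266), 25.74854850769043))
(452, 34) 599 (np.float64(47.1180172565858), ((452.0428161621094, 34.51796340942383), 32.8925895690918))
(634, 84) 257 (np.float64(153.06560604900187), ((621.9183349609375, 86.95956420898438), 10.918892860412598))
(651, -96) 0 0
```

View pics/end.png

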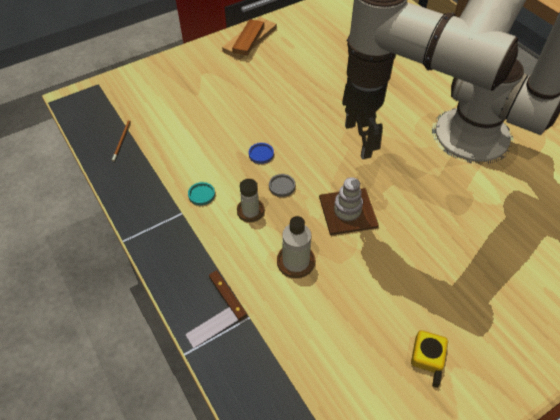

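The scene view shows the bottle upright in the large dish (296,255), the jar in the small dish (250,205), and the three-tin stack on the board (349,205). The tape (430,352) and square (225,305) are where they started.

```bash
python3 -c "
from bench import arm; print(arm.job_done())"
```

```text
the job is handed in; nothing more can be done
None
```

The job is done and handed in at about 35 s of the 141 s allowed. I stood the bottle in the large dish and the jar in the small one. I then stacked the wide, medium and small tins on the board in that order, released everything, and raised the arm clear with the gripper open.

**Tins:** in the final wrist depth check, the tops sit at z = 47, 81 and 112 mm (nominal 48, 82, 112). Each tin is within about 1 mm of the one below, and the wide tin is about 2.5 mm from the board centre.

**Bottle and jar:** right after each was placed, it measured within about 1 mm of its dish centre. In the last scene picture both are upright, and the tape measure and try square look unmoved.

**Checks that failed or disagreed:**
- The final wrist depth check could not confirm the bottle and jar. The jar gave no points and the bottle only a partial view, so their evidence is the earlier fits plus the scene picture.
- The top and scene cameras disagreed by a constant offset of about 10 mm. I used the wrist camera, which fell between them.
- The first estimates from the top camera for the small tin and the jar were 4 to 9 mm off. I corrected both from the wrist view before grasping.

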